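# Key a cleaned burner head onto its ignition pin

### The arm

A 6-joint arm with a two-finger parallel gripper is mounted at the origin on a cart in front of the work surface, level with it; the furniture and walls round the work are solid. World frame = base frame: x ahead of the robot, y to its left, z up, the work surface at z = 0. Lengths are in m, angles in rad, forces in N, time in s.
With the tool pointing down it reaches from about 0.35 to 0.775 m from the base axis. Payload 7.3 kg.
Tool frame: the origin (TCP) lies at the centre of the arm's flange, where the gripper is bolted on; the fingertips stand 178 mm ahead of it and the grasp point (between the pads) lies 159 mm ahead of it; z points along the fingers, y is the line along which they close (so a half turn about z gives the same grasp; the last joint's range is limited). The gripper opens to 92 mm and grips with 3 to 60 N. Pads are 19 mm wide; open, the fingers measure 130 mm over their backs; the gripper's body (75 mm by 190 mm) begins 47 mm behind the grasp point.
Start: joints at [1.001, 0.342, 1.524, -0, 1.275, -0.146], TCP at [0.216, 0.479, 0.405] pointing down, gripper open.
Joint ranges: [-2.53, 2.53], [-0.77, 2.02], [0.04, 2.7], [-1, 4.14], [0.28, 2.66], [-3.11, 3.11]. Speed limits (rad/s): [2.57, 2.57, 3.14, 3.14, 3.14, 3.14].

### API

Orientations are given as [roll, pitch, yaw] about the fixed x, y, z axes, in that order (R = Rz(yaw) Ry(pitch) Rx(roll)).
In Python, from cell import telemetry, vision, ticket gives the robot as it stands.
- The arm moves only by the shell command python3 -m crank 'ROWS' [FORCE]. ROWS is JSON, a list of rows, each a list of 5 numbers: the gripper command: -1 is shut, 1 is fully open, values between are in proportion, then the shift along the tool's x, y, z in mm, then the turn about the tool's z in rad. In form: [[fingers, dx, dy, dz, roll], ...]. A call has 1 to 12 rows; each row is the pose to reach, as a shift and turn from the pose commanded when the call began, along the tool's axes at that moment; what a row does not reach only later rows make up. A row lasts 1/12 s, in which the tool goes at most 41.7 mm and 7.16 degrees, less where a joint would pass 70% of its speed; a pose out of reach is approached as far as the arm can. A call with a gripper value outside its range is refused whole. The fingers move at their own pace and stop on an object; FORCE is the grip in N (left out, the last holds). Time passes only in rows, so rows that repeat a pose let the fingers close. It gives the time, the measured TCP pose, the force, the opening and the grip force at its end, in the units of the state.
- telemetry.observe(): the state, without advancing time (a new reading comes with each control period).
- vision.read_camera(name): name is "scene" or "top" or "wrist"; returns (picture, depth): 420x560x3 uint8, red, green, blue; 420x560 float32, m along the optical axis (not along the pixel's ray), 0 where there is no reading.
- vision.get_calibration(name): a dict with "camera_matrix" (3x3 intrinsics, pixels), "dist" ([k1, k2, p1, p2, k3] as OpenCV has them; the pictures are not rectified), "rvec" (rotation vector, rad) and "tvec" (3), from world to camera coordinates, as OpenCV has them. Camera axes: x right, y down, z forward; pixel columns grow to the right and rows downward; lengths in m; the calibration is good to about 2 mm. A picture is of the moment at which its call begins: read the wrist's pose just before it. get_calibration takes no time and is no camera call; for the wrist camera it gives the pose at the moment of the call.
- ticket.hand_in(): hands the job in; it is judged then, once.
The state is a dict: "time": time; "qpos": joint angles; "qvel": joint speeds; "joint_efforts": joint torques, N m; "tool_pos": TCP position; "tool_rot": TCP orientation; "contact_force": force on the tool from outside, world axes, zero at the start; "torque": the same for the moment, N m; "opening": finger opening in m; "grip_force": force on a finger pad.
Only numpy, scipy, OpenCV 4.12 (cv2) and the standard library are available. Lean on these libraries where they do the work, as an engineer would, in place of code of your own. Each camera call takes 0.05 s, during which the arm holds its last target. There are 200 camera calls.

### The job

The burner head of the small table-top gas hob has been dropped back into its cup after cleaning, turned the wrong way, so it stands proud. Push its forked ear round with a fingertip until the notch in the ear stands over the ignition pin, then press down on the middle of the cap until the head snaps home and sits flat on its cup. Be gentle: do not grip the head or lift it, and leave everything else where it is.

Things in the scene. Friction and masses are not known exactly. Their poses are not given: they have to be found in the camera images.
- gas_hob: steel table-top gas hob, 270x300 mm, fixed to the worktop, its top plate 56 mm above it, a black knob on its front. In its middle stands a round burner cup. Origin on the burner axis at worktop height; x points to the back of the hob, y to its left
- burner_head: loose aluminium burner head, about 0.3 kg: flange 96 mm across, 10 mm thick; below it a skirt and a tube, 60 mm deep, in the cup; crown and dark cap above. Origin on its axis at the flange's flat underside, z up, x along its one forked ear. At the start three sprung balls in the cup carry it level, underside 9 to 10 mm above the cup's rim, and it turns either way about its axis
- ear (a point): middle of the forked ear's outer part, half-way up, 60 mm from the head's axis. The ear is 27 mm wide, 10 mm thick like the flange and level with it, and reaches out to 68 mm from the axis, 20 mm beyond the flange's rim. Less than 1 N against the side of the ear turns the head
- notch (a point): the point of the notch that belongs on the pin: on the ear's centre line, 43 mm from the head's axis, level with the flange's underside. The notch between the ear's two prongs is 11 mm wide, open outwards and right through from top to bottom
- cap_top (a point): middle of the top of the dark domed cap, 74 mm across: where to press. 20 mm above the flange's underside, about 30 mm above the cup's rim at the start. With the notch over the pin (within 5 degrees) 5 to 10 N here snaps the head 9 to 10 mm down and the balls keep it there; elsewhere it sticks slightly crooked on the pin but can still be turned
- cup_rim (a point): centre of the flat top rim of the burner cup (74 mm across), fixed to the hob, 78 mm above the worktop. The head's axis stands here, within 2 mm. Seated, the flange lies on this rim and the top of the cap is 20 mm above this point
- pin_tip (a point): rounded tip of the ignition pin, a white ceramic rod 5 mm thick, upright on the hob just outside the cup, 43 mm from the burner axis, front right of it; a steel bracket 13 mm wide with a brass screw runs outwards from its foot. The tip is 8 mm above the cup's rim, 1 to 2 mm below the flange while the head stands proud
- pan_support: the hob's dark cast pan support, taken off: a 173 mm square bar frame with four fingers, 42 mm high, lying flat on the worktop to the right of the hob. Bystander; origin at the centre of its underside
- egg_pan: small black frying pan, 161 mm wide, 286 mm long with its handle, 48 mm high, on the worktop to the left of the hob. Bystander; origin at its underside
- oil_bottle: glass oil bottle with a black cap, 67 mm wide, 169 mm high, on the worktop behind and to the right of the hob. Bystander; origin at the centre of its underside
- tub: white and green round tub, 67 mm wide, 96 mm high, on the worktop to the right of the hob. Bystander; origin at the centre of its underside
- tumbler: milky drinking glass, 69 mm wide, 118 mm high, on the worktop behind and to the left of the hob. Bystander; origin at the centre of its underside
- stirring_spoon: steel teaspoon, 130x27x11 mm, lying on the hob's top plate (56 mm above the worktop) near its left edge, 110 mm from the burner axis. Bystander; origin at the centre of its underside

How it is judged:
On the way:
1. the notch is turned to the ignition pin, within 5 mm of it seen from above (horizontal distance between notch and pin_tip below 0.005 m).
At the end, for the whole second after the job is handed in: the burner head is fully home: the top of its cap at most 21.5 mm above the cup's rim (20 mm is fully seated), level within 0.03 rad, its notch round the ignition pin (within 5 mm seen from above), and at rest (z of cap_top in the frame of cup_rim below 0.0215 m and horizontal distance between notch and pin_tip below 0.005 m and angle between burner_head's own z axis and vertical below 0.03 rad and linear speed of burner_head below 0.01 m/s); the robot touches nothing.
It fails at once if the burner head is lifted 6 mm or more above where it stands proud (cap more than 36 mm above the cup's rim) (z of cap_top in the frame of cup_rim above 0.036 m).
It fails at once if the fingers grip the burner head or force it against the pin with more than 40 N while it still stands proud (cap more than 24 mm above the cup's rim), or press it with more than 80 N at any time ((contact force between the fingers and burner_head above 40 N and z of cap_top in the frame of cup_rim above 0.024 m) or contact force between the fingers and burner_head above 80 N).
It fails at once if one of the other things is moved by more than 30 mm (distance of any of pan_support, egg_pan, oil_bottle, tub, tumbler, stirring_spoon from where it was at the start of the episode above 0.03 m).
It also fails if it takes over 64 s, if anything falls off the work surface, if the arm or the gripper's body presses on something with over 40 N, if the wrist force passes 120 N, or if a joint passes its speed limit or range.

## Working session

There is one attempt and no reset: what is moved stays moved. The work goes in short steps, Python scripts to look and compute and a shell command to move; the robot and the scene stay as the last step left them, time stands still between calls to the robot, and variables do not carry over. Pictures are saved under pics/ and viewed, at most 10 in all, crops included, and the job is handed in when it is done.

```bash
mkdir -p pics; cat > h.py <<'E'
import numpy as np,cv2
from cell import telemetry,vision,ticket
def cam(n):
    c=vision.get_calibration(n);im,d=vision.read_camera(n);return c,im,d
def ray(c,u,v):
    R=cv2.Rodrigues(np.array(c["rvec"],float))[0];t=np.array(c["tvec"],float).ravel()
    p=cv2.undistortPoints(np.array([[[u,v]]],float),np.array(c["camera_matrix"],float),np.array(c["dist"],float)).ravel()
    return -R.T@t, R.T@np.array([p[0],p[1],1.])
def atz(c,u,v,z):
    o,r=ray(c,u,v);return o+r*(z-o[2])/r[2]
def atd(c,d,u,v):
    o,r=ray(c,u,v);return o+r*d[int(round(v)),int(round(u))]
E
python3 - <<'E'
from h import *
import pickle
s=telemetry.observe();print(s["time"],s["tool_pos"],s["tool_rot"],s["opening"])
c,im,d=cam("top");pickle.dump((c,im,d),open("top.pkl","wb"));cv2.imwrite("pics/top.png",im[:,:,::-1])
c,im,d=cam("scene");pickle.dump((c,im,d),open("scene.pkl","wb"));cv2.imwrite("pics/scene.png",im[:,:,::-1])
E
```

```text
0.0 [0.21581208 0.47844391 0.40405022] [-3.14006122e+00 -2.20786441e-04  2.71778185e+00] 0.09179352654762098
```

View pics/top.png

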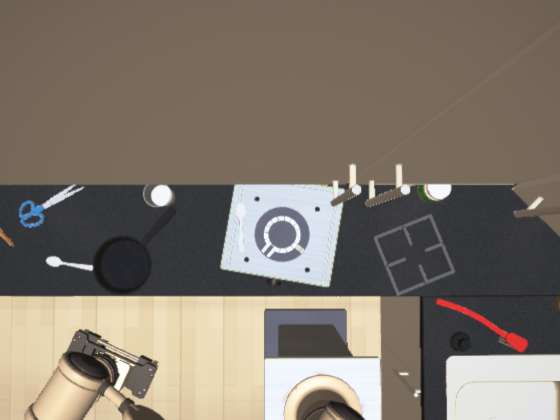

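View pics/scene.png

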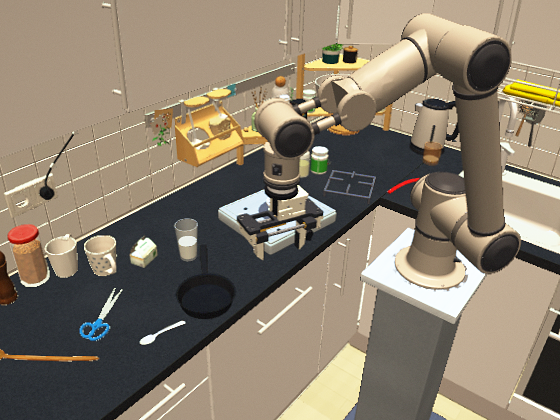

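Top view: burner near (282,234), ear apparently at lower left (268,250), something at lower right near (300,249). I'll enlarge it.

```bash
python3 - <<'E'
from h import *
import pickle
c,im,d=pickle.load(open("top.pkl","rb"))
cr=im[190:300,210:360];cv2.imwrite("pics/topc.png",cv2.resize(cr,None,fx=5.3,fy=5.3,interpolation=cv2.INTER_CUBIC)[:,:,::-1])
for z in(.056,.098): print(atz(c,282,234,z),atz(c,283,234,z)[1]-atz(c,282,234,z)[1])
print(atd(c,d,282,234),atd(c,d,340,190),atd(c,d,437,190))
E
```

```text
[0.49219668 0.11175491 0.056     ] -0.002675072159850994
[0.49196562 0.11218376 0.098     ] -0.0025926605003456366
[0.49189765 0.1123099  0.11035447] [ 0.61018188 -0.04433122  0.05627798] [ 0.60633425 -0.29306529  0.09672519]
```

View pics/topc.png

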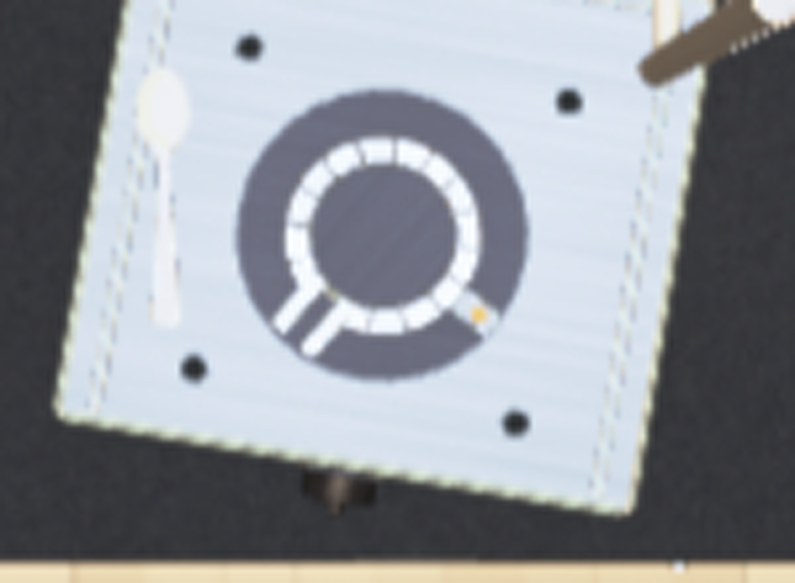

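The crop shows the burner centre at (383,236), the ear end centre at about (299,338) and the bracket screw at (479,314). The ear therefore points to about 140° in world axes and the pin to about -129°. The shortest way is a turn of about +90° (CCW), pushing the ear round the front. I'll go above the near-side start point with the fingers shut, then look with the wrist camera.

```bash
python3 -m crank '[[-1,-36,-16,0,0.1],[-1,-72,-32,0,0.2],[-1,-108,-48,0,0.27],[-1,-144,-65,0,0.27],[-1,-180,-81,0,0.27],[-1,-216,-97,0,0.27],[-1,-252,-114,0,0.27],[-1,-288,-130,0,0.27],[-1,-324,-146,0,0.27],[-1,-357,-161,0,0.27],[-1,-357,-161,0,0.27],[-1,-357,-161,0,0.27]]' 10
python3 - <<'E'
from h import *
import pickle
c,im,d=cam("wrist");pickle.dump((c,im,d),open("w.pkl","wb"));cv2.imwrite("pics/w.png",im[:,:,::-1])
s=telemetry.observe();print(s["time"],s["tool_pos"],s["tool_rot"],s["opening"],s["qpos"])
E
```

```text
time: 1.1
tool_pos: [0.476, 0.1835, 0.4041]
tool_rot: [-3.141, -0.001, 2.444]
contact_force: [-0.8, 0.6, 0.1]
opening: 0.0166
grip_force: 0.0
1.15 [0.47514234 0.1845983  0.40418749] [-3.14076788e+00 -1.20877902e-03  2.44598805e+00] 0.012251194146638424 [ 2.19990108e-01  3.14902651e-01  1.56547993e+00  4.78462412e-04
  1.26260062e+00 -6.55347563e-01]
```

View pics/w.png

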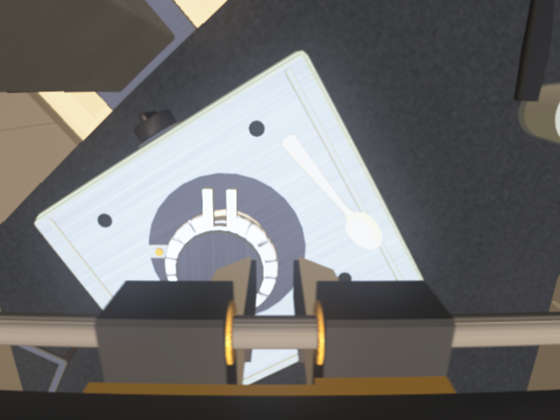

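Wrist view: prong ends at (207,189) and (231,189), ring edges at about x=165 and x=277 near row 266, and the brass screw at (158,251).

```bash
python3 - <<'E'
from h import *
import pickle
c,im,d=pickle.load(open("w.pkl","rb"))
for n,u,v in(("prL",207,195),("prR",231,195),("ringl",171,266),("screw",158,251),("cap",215,262),("spoon",362,232),("plate",300,110)): print(n,atd(c,d,u,v))
# flange points: height 0.092-0.103 pixels from depth
pts=[];
for v in range(200,340):
  for u in range(140,300):
    if d[v,u]>0: pts.append(atd(c,d,u,v))
pts=np.array(pts)
f=pts[(pts[:,2]>.09)&(pts[:,2]<.125)]
r0=np.array([.492,.112])
f=f[np.linalg.norm(f[:,:2]-r0,axis=1)<.08]
print(len(f),np.percentile(f[:,2],[5,25,50,75,95]))
# circle fit of outer rim
from scipy.optimize import least_squares
for k in range(3):
  a=np.degrees(np.arctan2(*(f[:,:2]-r0).T[::-1]))%360;r=np.linalg.norm(f[:,:2]-r0,axis=1);e=[]
  for b in range(0,360,4):
    m=(a>=b)&(a<b+4)
    if m.sum()>5 and not 112<b<168: 
      q=f[m][r[m].argmax()]
      if abs(r[m].max()-.048)<.006:e.append(q)
  e=np.array(e);r0=least_squares(lambda p:np.linalg.norm(e[:,:2]-p,axis=1)-.048,r0,loss='soft_l1',f_scale=.001).x
  print(r0,len(e))
ear=f[np.linalg.norm(f[:,:2]-r0,axis=1)>.054]
m=ear[:,:2].mean(0)-r0;print("ear",len(ear),np.degrees(np.arctan2(m[1],m[0])),np.linalg.norm(m))
s=atd(c,d,158,251)[:2]-r0;print("screw",np.degrees(np.arctan2(s[1],s[0])),np.linalg.norm(s))
E
```

```text
prL [0.41342216 0.23739697 0.38487848]
prR [0.45050489 0.16152662 0.09731666]
ringl [0.46403894 0.08123913 0.09658352]
screw [0.45138249 0.0640327  0.06208424]
cap [0.48230541 0.11717132 0.10772691]
spoon [0.5596633  0.22024654 0.05752752]
plate [0.43778183 0.24462595 0.05745261]
6123 [0.09460378 0.09621926 0.09814325 0.10650802 0.10763811]
[0.49214794 0.11208529] 49
[0.49214794 0.11208529] 49
[0.49214794 0.11208529] 49
ear 173 137.97523386335183 0.056310113857358554
screw -130.3096287792715 0.06301485920800243
```

Heights agree: flange top at 0.0975 and cap at 0.107. The axis is at (0.492,0.112), the ear at about 139-140° and the pin at about 230°. I'll descend beside the ear and compute the arc table.

```bash
python3 -m crank '[[-1,0,0,35,0],[-1,0,0,70,0],[-1,0,0,105,0],[-1,0,0,125,0],[-1,0,0,135,0],[-1,0,0,141,0],[-1,0,0,141,0]]'
cat > arc.py <<'E'
from h import *
import sys
# arc about head axis from present pose: rows (dx,dy mm, roll) in tool axes
s=telemetry.observe();C=np.array([.4921,.1121]);p=s["tool_pos"][:2];y=s["tool_rot"][2]
R=np.array([[np.cos(y),np.sin(y)],[np.sin(y),-np.cos(y)]]).T
c=R@(C-p)*1e3;print(s["time"],s["tool_pos"],s["tool_rot"],s["contact_force"],s["opening"],"c",c)
c=c+[0,float(sys.argv[1])]
for f in np.arange(1,13)*float(sys.argv[2]):
    print(np.round(f,3),np.round(c-np.array([[np.cos(f),np.sin(f)],[-np.sin(f),np.cos(f)]])@c-[0,float(sys.argv[1])],1))
E
python3 arc.py 11 .1
```

```text
time: 1.73
tool_pos: [0.4747, 0.1858, 0.2634]
tool_rot: [-3.141, -0.001, 2.449]
contact_force: [0.3, 0.5, -0.5]
opening: 0.0005
grip_force: 0.0
1.7333 [0.47469423 0.18579765 0.26341761] [-3.14101118e+00 -6.60755302e-04  2.44912467e+00] [ 0.32121498  0.50111095 -0.45881174] 0.0005035909968723308 c [-60.44817574 -45.61055103]
0.1 [  3.2 -17.2]
0.2 [  5.7 -23.7]
0.3 [  7.5 -30.4]
0.4 [  8.7 -37.3]
0.5 [  9.2 -44.2]
0.6 [  9.  -51.2]
0.7 [  8.1 -58.1]
0.8 [  6.5 -64.9]
0.9 [  4.2 -71.4]
1.0 [  1.3 -77.8]
1.1 [ -2.2 -83.8]
1.2 [ -6.3 -89.4]
```

```bash
python3 -m crank '[[-1,0,-5,0,0],[-1,0,-11,0,0],[-1,3.2,-17.2,0,-0.1],[-1,5.7,-23.7,0,-0.2],[-1,7.5,-30.4,0,-0.3],[-1,8.7,-37.3,0,-0.4],[-1,9.2,-44.2,0,-0.5],[-1,9,-51.2,0,-0.6],[-1,8.1,-58.1,0,-0.7],[-1,6.5,-64.9,0,-0.8],[-1,4.2,-71.4,0,-0.9],[-1,4.2,-71.4,0,-0.9]]'
python3 arc.py 0 .08
python3 - <<'E'
from h import *
import pickle
c,im,d=cam("wrist");pickle.dump((c,im,d),open("w2.pkl","wb"));cv2.imwrite("pics/w2.png",im[:,:,::-1])
E
```

```text
time: 2.73
tool_pos: [0.4258, 0.132, 0.265]
tool_rot: [-3.141, 0.002, -2.933]
contact_force: [-0.2, 0.4, 1.3]
opening: 0.0005
grip_force: 0.7
2.7333 [0.42579895 0.13204202 0.26502674] [-3.14144685e+00  2.13826058e-03 -2.93265130e+00] [-0.20288228  0.37422387  1.30082745] 0.0005146985355958223 c [-60.72261314 -33.26075342]
0.08 [ 2.5 -5. ]
0.16 [  4.5 -10.1]
0.24 [  6.2 -15.4]
0.32 [  7.4 -20.8]
0.4 [  8.2 -26.3]
0.48 [  8.5 -31.8]
0.56 [  8.4 -37.3]
0.64 [  7.8 -42.8]
0.72 [  6.9 -48.3]
0.8 [  5.4 -53.6]
0.88 [  3.6 -58.9]
0.96 [  1.3 -63.9]
```

View pics/w2.png

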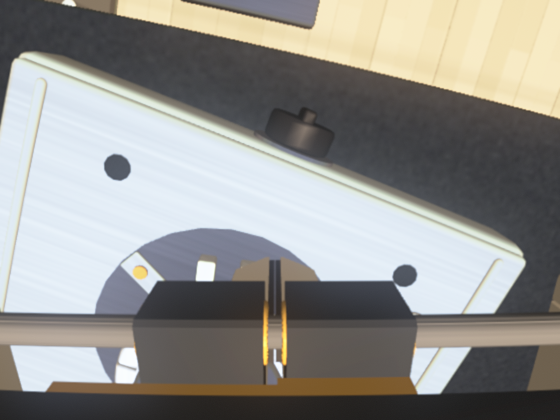

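The picture shows one prong at (206,268) moving with the finger and the screw at (139,272). About 38° remains, so I'll push on 0.56 rad and then measure.

```bash
python3 -m crank '[[-1,2.5,-5,0,-0.08],[-1,4.5,-10.1,0,-0.16],[-1,6.2,-15.4,0,-0.24],[-1,7.4,-20.8,0,-0.32],[-1,8.2,-26.3,0,-0.4],[-1,8.5,-31.8,0,-0.48],[-1,8.4,-37.3,0,-0.56],[-1,8.4,-37.3,0,-0.56]]'
python3 arc.py 0 .02
python3 - <<'E'
from h import *
import pickle
C=np.array([.4921,.1121])
c,im,d=pickle.load(open("w2.pkl","rb"))
s=atd(c,d,139,272);q=s[:2]-C;print("screw",s,np.degrees(np.arctan2(q[1],q[0]))%360)
q=atz(c,206,268,.0975)[:2]-C;print("far prong",np.degrees(np.arctan2(q[1],q[0]))%360,np.linalg.norm(q))
c,im,d=cam("wrist");pickle.dump((c,im,d),open("w3.pkl","wb"));cv2.imwrite("pics/w3.png",cv2.resize(im[190:300,60:340],None,fx=2.8,fy=2.8,interpolation=2)[:,:,::-1])
E
```

```text
time: 3.45
tool_pos: [0.4256, 0.0943, 0.2646]
tool_rot: [-3.141, 0.001, -2.375]
contact_force: [-1.5, 0.0, 5.1]
opening: 0.0004
grip_force: 2.1
3.45 [0.42563412 0.09431931 0.264613  ] [-3.14119231e+00  7.54531065e-04 -2.37527231e+00] [-1.51586142  0.01441629  5.12651784] 0.00042043114563232936 c [-60.21720658 -33.28293725]
0.02 [ 0.7 -1.2]
0.04 [ 1.3 -2.4]
0.06 [ 1.9 -3.7]
0.08 [ 2.5 -4.9]
0.1 [ 3.  -6.2]
0.12 [ 3.6 -7.4]
0.14 [ 4.1 -8.7]
0.16 [  4.5 -10. ]
0.18 [  5.  -11.3]
0.2 [  5.4 -12.6]
0.22 [  5.8 -13.9]
0.24 [  6.2 -15.3]
screw [0.45190797 0.0633941  0.06208369] 230.47060711812432
far prong 188.36300532165185 0.06957645153347831
```

View pics/w3.png

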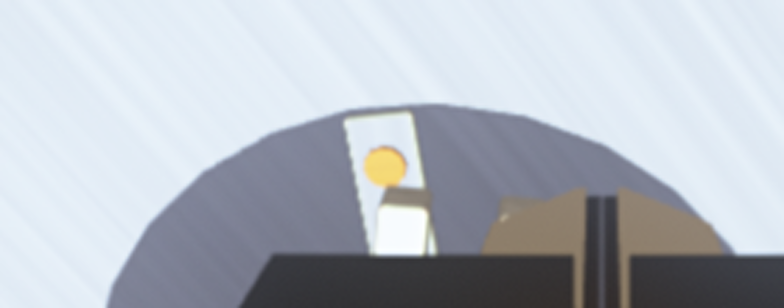

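Enlarged: the far prong's end is at crop (403,207), the near prong peeks out by the finger at (508,208), and the screw is at (385,167). The fingertips taper, so the ear lags behind my assumed contact.

```bash
python3 - <<'E'
from h import *
import pickle
C=np.array([.4921,.1121])
c,im,d=pickle.load(open("w3.pkl","rb"))
f=lambda u,v,z:(lambda q:print(np.round(q,4),np.degrees(np.arctan2(q[1]-C[1],q[0]-C[0]))%360,np.linalg.norm(q[:2]-C)))(atz(c,60+u/2.8,190+v/2.8,z))
for u,v,z in((380,206,.0975),(429,206,.0975),(504,207,.0975),(385,167,.062)):f(u,v,z)
print(atd(c,d,60+404/2.8,190+225/2.8)[2], telemetry.observe()["contact_force"])
E
```

```text
[0.4411 0.0624 0.0975] 224.25842289700643 0.07123396404076476
[0.4358 0.0678 0.0975] 218.21001003752397 0.07161778575172906
[0.4279 0.0762 0.0975] 209.2402831747481 0.07352849840818605
[0.4521 0.0637 0.062 ] 230.41993454228697 0.0628179786234279
0.09549797542850685 [-2.10997273 -0.42693434  3.6212119 ]
```

The ear is at 213.4° and the pin at 230.4°, so 17° (0.29 rad) is left.

```bash
python3 -m crank '[[-1,1.9,-3.7,0,-0.06],[-1,3.6,-7.4,0,-0.12],[-1,5,-11.3,0,-0.18],[-1,6.2,-15.3,0,-0.24],[-1,7,-18.6,0,-0.29],[-1,7,-18.6,0,-0.29]]'
python3 - <<'E'
from h import *
import pickle
c,im,d=cam("wrist");pickle.dump((c,im,d),open("w4.pkl","wb"));cv2.imwrite("pics/w4.png",cv2.resize(im[190:300,60:340],None,fx=2.8,fy=2.8,interpolation=2)[:,:,::-1])
E
python3 arc.py 0 .02 | head -3
```

```text
time: 4.0
tool_pos: [0.4339, 0.076, 0.2642]
tool_rot: [-3.14, 0.001, -2.087]
contact_force: [-0.9, 0.2, 1.0]
opening: 0.0002
grip_force: 0.0
4.05 [0.43371067 0.07625049 0.26412154] [-3.14060991e+00  5.41842432e-04 -2.08916750e+00] [-0.66562972  0.53974469 -1.29913252] 0.00018498772863427668 c [-60.06978682 -32.95635894]
0.02 [ 0.6 -1.2]
0.04 [ 1.3 -2.4]
```

View pics/w4.png

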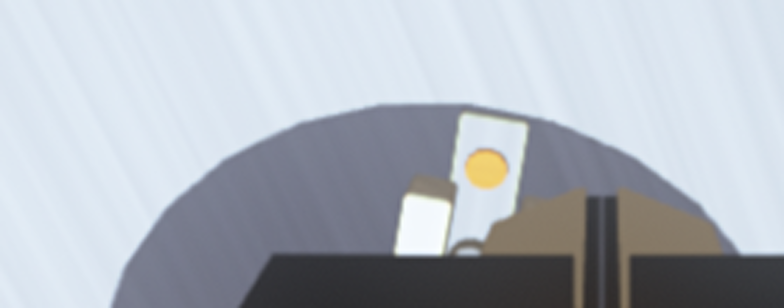

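The far prong is now at (405-453,195) and the screw at (487,169), with the notch apparently over the bracket and a round pin tip at about (468,248).

```bash
python3 - <<'E'
from h import *
import pickle
C=np.array([.4921,.1121])
c,im,d=pickle.load(open("w4.pkl","rb"))
for u,v,z in((405,193,.0975),(453,198,.0975),(468,248,.086),(487,169,.062)):
  q=atz(c,60+u/2.8,190+v/2.8,z);print(np.round(q,4),np.degrees(np.arctan2(q[1]-C[1],q[0]-C[0]))%360,np.linalg.norm(q[:2]-C))
E
```

```text
[0.4536 0.0495 0.0975] 238.37847073717668 0.07351014321158685
[0.4476 0.0538 0.0975] 232.64859103836568 0.0733323378519577
[0.4545 0.0666 0.086 ] 230.42324782421397 0.05905053429421728
[0.4518 0.0636 0.062 ] 230.30951628062658 0.06308021803625187
```

Ear at about 227.6°, so I'll nudge 0.045 rad more, back off, rise and check.

```bash
python3 -m crank '[[-1,0.6,-1.2,0,-0.02],[-1,1.4,-2.7,0,-0.045],[-1,1.4,-2.7,0,-0.045],[-1,1.4,5,0,-0.045],[-1,1.4,14,0,-0.045],[-1,1.4,16,-30,-0.045],[-1,1.4,16,-70,-0.045],[-1,1.4,16,-110,-0.045],[-1,1.4,16,-130,-0.045],[-1,1.4,16,-130,-0.045]]'
python3 - <<'E'
from h import *
import pickle
c,im,d=cam("wrist");pickle.dump((c,im,d),open("w5.pkl","wb"));cv2.imwrite("pics/w5.png",cv2.resize(im[140:300,80:360],None,fx=2.8,fy=2.8,interpolation=2)[:,:,::-1])
E
python3 arc.py 0 .02 | head -1
```

```text
time: 4.88
tool_pos: [0.4188, 0.0835, 0.3981]
tool_rot: [-3.134, 0.004, -2.041]
contact_force: [0.1, 0.3, 0.0]
opening: 0.0007
grip_force: 0.0
4.9333 [0.41834731 0.08346028 0.3956272 ] [-3.13731968e+00  2.39302037e-03 -2.04061482e+00] [-0.87084708 -1.28617774 -0.66502693] 0.0001816627396504607 c [-58.92626086 -52.79571752]
```

View pics/w5.png

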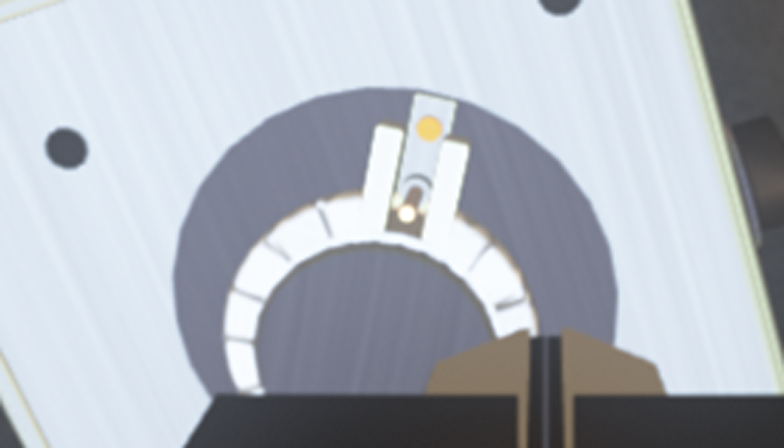

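The pin tip at (407,213) sits midway between the notch walls (390 and 428), so it is aligned. I'll move over the axis and press slowly.

```bash
python3 -m crank '[[-1,-20,-18,0,0],[-1,-40,-36,0,0],[-1,-59,-53,0,0],[-1,-59,-53,35,0],[-1,-59,-53,70,0],[-1,-59,-53,95,0],[-1,-59,-53,100,0],[-1,-59,-53,104,0],[-1,-59,-53,106,0],[-1,-59,-53,106,0]]' && python3 arc.py 0 .02 | head -1
```

```text
time: 5.77
tool_pos: [0.493, 0.1117, 0.2885]
tool_rot: [-3.14, 0.001, -2.041]
contact_force: [0.0, 0.3, -0.0]
opening: 0.0003
grip_force: 0.0
5.7667 [0.49301774 0.11169498 0.28848782] [-3.14034842e+00  8.14900408e-04 -2.04050031e+00] [ 0.01160663  0.25543626 -0.00547117] 0.000319999551603829 c [0.05422798 1.00167423]
```

Tip at 0.1105, cap at about 0.1075. Press in small steps.

```bash
python3 -m crank '[[-1,0,0,2,0],[-1,0,0,3,0],[-1,0,0,4,0],[-1,0,0,5,0],[-1,0,0,6,0],[-1,0,0,7,0]]'; python3 -m crank '[[-1,0,0,1,0],[-1,0,0,2,0],[-1,0,0,3,0],[-1,0,0,4,0],[-1,0,0,5,0],[-1,0,0,5,0]]'
```

```text
time: 6.27
tool_pos: [0.4928, 0.1116, 0.2808]
tool_rot: [-3.141, 0.0, -2.04]
contact_force: [0.9, 0.5, -0.1]
opening: 0.0005
grip_force: 0.0
time: 6.77
tool_pos: [0.4928, 0.1116, 0.2764]
tool_rot: [-3.141, 0.0, -2.04]
contact_force: [-2.3, 0.6, 7.5]
opening: 0.0006
grip_force: 3.6
```

```bash
python3 -m crank '[[-1,0,0,0.5,0],[-1,0,0,1,0],[-1,0,0,1,0]]';python3 -m crank '[[-1,0,0,0.5,0],[-1,0,0,1,0],[-1,0,0,1,0]]'
```

```text
time: 7.02
tool_pos: [0.4927, 0.1116, 0.2763]
tool_rot: [-3.141, 0.0, -2.04]
contact_force: [-4.8, -1.0, 15.5]
opening: 0.0004
grip_force: 7.7
time: 7.27
tool_pos: [0.4926, 0.1117, 0.2763]
tool_rot: [-3.14, 0.001, -2.04]
contact_force: [-9.8, -0.7, 23.5]
opening: 0.0009
grip_force: 11.9
```

Hard stop with the tip at 0.098, which is the seated cap height. I'll rise, move back to the viewing pose and verify.

```bash
python3 -m crank '[[-1,0,0,-3,0],[-1,0,0,-20,0],[-1,0,0,-55,0],[-1,0,0,-90,0],[-1,0,0,-120,0],[-1,30,26,-120,0],[-1,59,53,-120,0],[-1,59,53,-120,0],[-1,59,53,-120,0]]'
python3 - <<'E'
from h import *
c,im,d=cam("wrist");cv2.imwrite("pics/w6.png",cv2.resize(im[140:300,80:360],None,fx=2.8,fy=2.8,interpolation=2)[:,:,::-1])
for u,v in((380,330),(330,330),(380,290),(440,310),(300,215),(500,300),(235,360),(380,180),(455,180)):
  print(u,v,np.round(atd(c,d,80+u/2.8,140+v/2.8),4))
E
```

```text
time: 8.02
tool_pos: [0.4173, 0.0826, 0.3939]
tool_rot: [3.142, 0.0, -2.041]
contact_force: [1.1, 0.5, 1.1]
opening: 0.0005
grip_force: 0.0
380 330 [0.4792 0.1008 0.0992]
330 330 [0.4923 0.0947 0.0983]
380 290 [0.4734 0.0904 0.0984]
440 310 [0.4613 0.1035 0.098 ]
300 215 [0.4884 0.0643 0.0813]
500 300 [0.4472 0.1122 0.0875]
235 360 [0.5276 0.0938 0.0868]
380 180 [0.4605 0.0644 0.0875]
455 180 [0.4479 0.0807 0.0578]
```

View pics/w6.png

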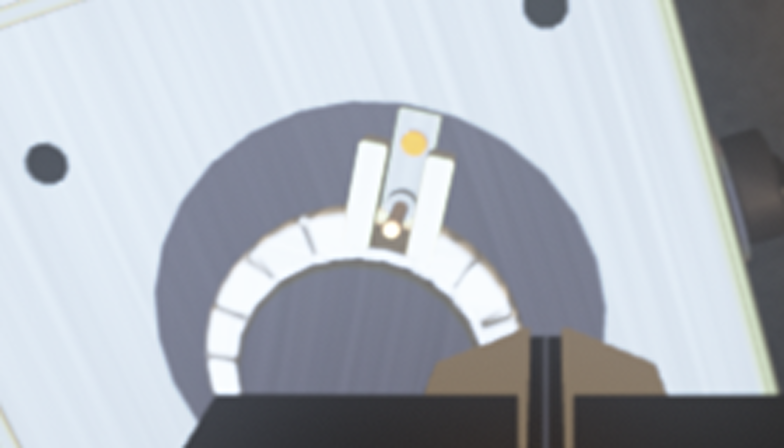

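The pin tip at (391,230) stands centred in the notch. The cap is at 0.098 and the flange top at 0.087 to 0.0875 on opposite sides, so the head is seated, level and clear of the robot.

```bash
python3 -c "
from cell import ticket;print(ticket.hand_in())"
```

```text
the job is handed in; nothing more can be done
None
```

The burner head is turned with its notch round the ignition pin and pressed home flat: the cap measured about 20 mm above the cup's rim and the flange level. The job is handed in with the robot clear; no verdict came back.

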